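Hold a stop collar on the flat of a stirrer-drive shaft

ROBOT

A 6-joint arm with a two-finger parallel gripper is mounted at the origin on the work surface; the furniture and walls round the work are solid. World frame = base frame: x ahead of the robot, y to its left, z up, the work surface at z = 0. Lengths are in mm, angles in degrees, forces in N, time in s.
With the tool pointing down it reaches from about 375 to 925 mm from the base axis. Payload 5.7 kg.
Tool frame: the origin (TCP) lies midway between the tips of the shut fingers; the grasp point (between the pads) lies 19 mm behind it; z points along the fingers, x is the direction in which the jaws open and shut, and the axes are right-handed (so a half turn about z gives the same grasp; the last joint's range is limited). The gripper opens to 88 mm and grips with 3 to 60 N. Pads are 20 mm wide; open, the fingers measure 115 mm over their backs; the gripper's body (75 mm by 178 mm) begins 61 mm behind the grasp point.
Start: joints at [-74.834, 20.558, 86.54, -0, 72.909, -6.595], TCP at [222.423, -557.216, 222.623] pointing down, gripper open.
Joint ranges: [-170.27, 170.27], [-57.76, 135], [12.27, 136.19], [-55.21, 235.2], [11.17, 155.16], [-170.74, 170.74]. Speed limits (degrees/s): [136.94, 136.94, 180, 180, 180, 180].

INTERFACE

Orientations are given as [roll, pitch, yaw] about the fixed x, y, z axes, in that order (R = Rz(yaw) Ry(pitch) Rx(roll)).
In Python, from station import monitor, optics, ticket gives the robot as it stands.
- The arm moves only by the shell command python3 -m creep 'ROWS' [FORCE]. ROWS is JSON, one flat list of numbers, 7 for each row, row after row: the shift along the tool's x, y, z in cm, then the turn, a rotation vector about the tool's x, y, z in degrees, then the closure, from 0 (fully open) to 1 (shut). A call has 1 to 10 rows; each row shifts and turns the pose as measured when the row begins, along the tool's axes as they then stand; what a row does not reach is not made up. A row lasts 1/12 s, in which the tool goes at most 41.7 mm and 7.16 degrees, less where a joint would pass 70% of its speed; a pose out of reach is approached as far as the arm can. A call with a gripper value outside its range is refused whole. The fingers move at their own pace and stop on an object; FORCE is the grip in N (left out, the last holds). Time passes only in rows, so rows that do not move let the fingers close. It gives the time, the measured TCP pose, the force and the opening at its end, in the units of the state.
- monitor.observe(): the state, without advancing time (a new reading comes with each control period).
- optics.grab_frame(name): name is "side" or "top" or "wrist"; returns a dict with "img" (384x512x3 uint8, red, green, blue), "camera_matrix" (3x3 intrinsics, pixels), "T" (4x4, takes a point from camera to world coordinates). Camera axes: x right, y up, looking along -z (the intrinsics and any distortion apply to the point x, -y, -z); pixel columns grow to the right and rows downward; lengths in mm; the calibration is good to about 2 mm. A picture is of the moment at which its call begins. There is no depth.
- ticket.close_job(): hands the job in, once; it reports no verdict.
The state is a dict: "time": time; "qpos": joint angles; "joint_vel": joint speeds; "joint_efforts": joint torques, N m; "ee_pos": TCP position; "orientation": TCP orientation; "wrist_force": force on the tool from outside, world axes, zero at the start; "moment": the same for the moment, N m; "finger_gap": finger opening in mm.
Only numpy, scipy, OpenCV 4.12 (cv2) and the standard library are available. Lean on these libraries where they do the work, as an engineer would, in place of code of your own. Each camera call takes 0.05 s, during which the arm holds its last target.

TASK

Make the stirrer drive ready for a colleague to tighten its stop collar: first swing the lever of the dark lock ring round to the yellow mark, as far as it goes, then turn the upright shaft until its bright flat faces the red mark, pinching squarely across that flat to feel it there. Leaving the shaft so, turn the loose brass collar until its hex-headed screw faces the flat, raise it along the shaft until the screw is at about mid-height of the flat, and finish while still holding it there. Leave the other things on the bench where they are.

Things in the scene. Friction and masses are not known exactly. Their poses are not given: they have to be found in the camera images.
- drive_unit: Fixed stirrer drive standing on the bench: aluminium base plate 150 x 150 x 12 mm, round grey housing, upright shaft on its axis. Origin on the shaft axis at the bench top; z up along the shaft; -x is the service side, with the red mark. The lock ring (94 mm across) lies 46 to 60 mm above the bench, a steel bearing cap (60 mm across, then a boss 30 mm across) from there to 80 mm, where the collar rests; the shaft ends at 133 mm.
- red_mark (a point): Middle of the red line on the base plate, 63 mm from the shaft axis on the -x side of drive_unit; the line goes on up the housing and on the bearing cap.
- yellow_mark (a point): Middle of the yellow line on the base plate, 66 mm from the shaft axis, 1.17 rad counter-clockwise (seen from above) from the +x axis of drive_unit; the lever is locked when it points along it.
- lock_ring (a joint): Turn of the lock ring about the shaft axis, rad, counter-clockwise seen from above; it starts unlocked, between 0 and 0.35, and is stopped at 1.0, the locked place over the yellow mark. The lever points 0.17 rad + this value counter-clockwise from the +x axis of drive_unit. Friction 0.12 N m (about 1.5 N at the pin); it stays where it is left.
- lever_pin (a point): Top centre of the black grip on the lock ring's lever, 85 mm from the shaft axis and 110 mm above the bench; the grip is upright, 16 mm in diameter, 26 mm high, on a thin stem that goes down to the lever (top at 58 mm).
- shaft_turn (a joint): Turn of the shaft, rad, counter-clockwise seen from above: 0 when its flat faces the red mark. It starts between 0.6 and 2.2, has stops at -3.1 and 3.1, friction 0.035 N m (a firm pinch of about 25 N turns it without slip), and stays where it is left. The shaft is dark steel, 20 mm in diameter.
- flat: The flat of the shaft, a bright face 16 mm wide from 108 mm above the bench to the shaft's top end at 133 mm, 6 mm from the axis: across the flat the shaft measures 16 mm instead of 20. Origin on the shaft axis at bench height; its -x axis points out of the flat.
- flat_face (a point): Centre of the bright flat, 120 mm above the bench.
- collar_turn (a joint): Turn of the collar about the shaft axis, rad, counter-clockwise seen from above, counted from the red mark: 0 when its screw points to the red mark, and so faces the flat once that faces the mark. It starts between -1.5 and -0.6, has stops at -3.1 and 3.1 and light friction (0.006 N m). Collar and shaft turn freely of each other.
- collar_lift (a joint): Height of the collar above its rest, m: 0 at rest on the boss, 0.032 when its screw is at mid-height of the flat, at most 0.045. It is captive on the shaft and falls back by its weight (about 0.15 kg) when let go.
- collar: Brass ring round the shaft, 40 mm in diameter and 16 mm high, its underside 80 mm above the bench at rest. Origin on the axis at its underside; its -x axis points to its screw. It slides up the shaft and turns about it.
- screw_head (a point): Outer end of the hexagonal steel screw head (9 mm) that stands 7 mm out of the collar's side at its mid-height, 27 mm from the axis; a white line on the collar's top points to it.
- spanner: Open spanner, 145 mm, lying on the bench; leave it.
- screwdriver: Red-handled screwdriver, 182 mm, lying on the bench; leave it.
- timer: Light grey timer, 66 x 66 x 18 mm; leave it.
- tape_roll: Roll of tan tape, 94 mm, 25 mm high; leave it.
- beaker: Glass beaker, 55 mm wide, 70 mm high; leave it.
- green_bottle: White bottle with a green cap, 40 mm wide, 86 mm high; leave it.

How it is judged (in metres and radians):
On the way, in this order (a step that is already met when the one before it is completed fails the run):
1. the lock ring's lever is at the yellow mark (value of joint lock_ring above 0.9 rad), for 0.2 s.
2. the shaft's flat faces the red mark and the fingers pinch it (value of joint shaft_turn between -0.15 and 0.15 rad and contact force between the fingers and flat above 1 N), for 0.2 s.
At the end, for the whole second after the job is handed in: While the fingers hold the collar (at least 1 N, at rest): lock ring within 0.1 rad of its stop, flat within 0.17 rad of the red mark, screw within 0.17 rad of the red mark too, and the collar 25 to 39 mm above its rest, so that the screw is on the flat (32 mm is mid-height) (value of joint lock_ring above 0.9 rad and value of joint shaft_turn between -0.17 and 0.17 rad and value of joint collar_turn between -0.17 and 0.17 rad and value of joint collar_lift between 0.025 and 0.039 m and linear speed of collar below 0.02 m/s and contact force between the fingers and collar above 1 N); the arm keeps its last pose, push and grip.
It fails at once if another thing on the bench is moved by more than 3 cm (distance of any of spanner, screwdriver, timer, tape_roll, beaker, green_bottle from where it was at the start of the episode above 0.03 m).
It also fails if it takes over 72 s, if anything falls off the work surface, if the arm or the gripper's body presses on something with over 40 N, if the wrist force passes 120 N, or if a joint passes its speed limit or range.

## Working session

There is one attempt and no reset: what is moved stays moved. The work goes in short steps, Python scripts to look and compute and a shell command to move; the robot and the scene stay as the last step left them, time stands still between calls to the robot, and variables do not carry over. Pictures are saved under pics/ and viewed, and the job is handed in when it is done.

```bash
ls; mkdir -p pics; python3 - <<'E'
from station import monitor, optics
import cv2
print(monitor.observe())
for n in ("side","top","wrist"):
    f=optics.grab_frame(n); cv2.imwrite(f"pics/{n}0.png",f["img"][:,:,::-1]); print(n,f["camera_matrix"].round(1).tolist(),f["T"].round(3).tolist())
E
```

```text
pics
{'time': 0.0, 'qpos': array([-7.48338575e+01,  2.05958941e+01,  8.65975307e+01, -1.52058415e-03,
        7.29079526e+01, -6.59300506e+00]), 'joint_vel': array([-0.01859102,  0.02495056, -0.02653705,  0.04206032,  0.03200616,
       -0.07107671]), 'joint_efforts': array([ 1.38788655e-03, -5.15371227e+01, -2.70730126e+01,  6.75471663e-02,
        3.49378434e-02, -1.45964104e-04]), 'ee_pos': array([ 222.24627857, -556.59359827,  221.84047119]), 'orientation': array([-1.79989803e+02,  1.00873786e-01, -6.82403953e+01]), 'wrist_force': array([ 0.09174375, -0.08396691, -0.78259778]), 'moment': array([-0.03732926, -0.00476042,  0.00382852]), 'finger_gap': 88.29588032282126}
side [[355.4, 0.0, 256.8], [0.0, 355.4, 194.5], [0.0, 0.0, 1.0]] [[0.993, 0.084, -0.079, 533.497], [-0.115, 0.629, -0.769, -772.591], [-0.015, 0.773, 0.635, 750.795], [0.0, 0.0, 0.0, 1.0]]
top [[420.7, 0.0, 252.5], [0.0, 420.7, 194.2], [0.0, 0.0, 1.0]] [[-0.029, 0.992, -0.125, 487.21], [-1.0, -0.029, 0.001, -29.041], [-0.003, 0.125, 0.992, 1093.144], [0.0, 0.0, 0.0, 1.0]]
wrist [[288.8, 0.0, 258.3], [0.0, 288.8, 193.4], [0.0, 0.0, 1.0]] [[0.372, 0.899, 0.232, 285.735], [-0.928, 0.361, 0.092, -531.992], [-0.001, -0.249, 0.968, 383.934], [0.0, 0.0, 0.0, 1.0]]
```

View pics/side0.png

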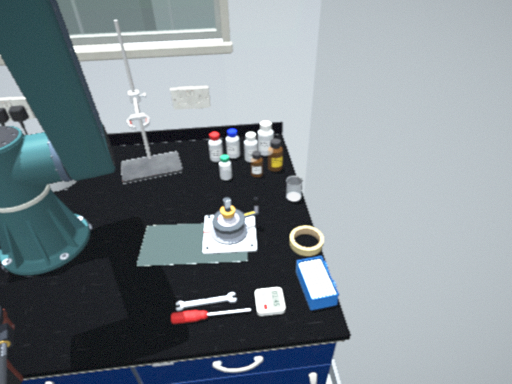

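View pics/top0.png

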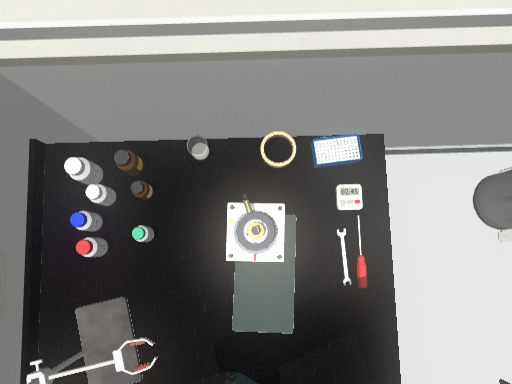

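View pics/wrist0.png

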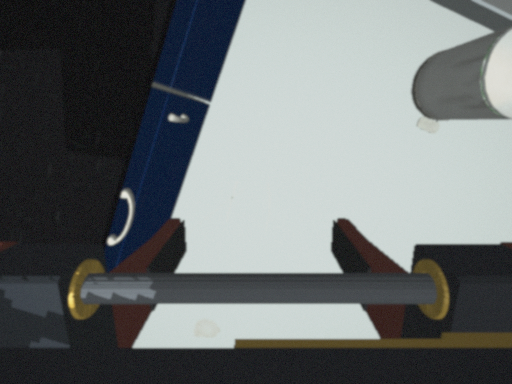

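The side view shows the drive near (230,225) with the lever to its right. In the top view it is near (255,232), with the red mark at the bottom (255,257), so −x faces the robot, the lever at about (248,205) and yellow at about (233,222). I'll zoom in next.

```bash
cat > h.py <<'E'
import numpy as np, cv2
from station import monitor, optics
def ray(f,u,v):
    K=f["camera_matrix"];T=f["T"]
    d=np.array([(u-K[0,2])/K[0,0],-(v-K[1,2])/K[1,1],-1.0]); return T[:3,3],T[:3,:3]@d
def onz(f,u,v,z):
    o,d=ray(f,u,v); return o+d*(z-o[2])/d[2]
def proj(f,p):
    K=f["camera_matrix"];T=f["T"]; c=T[:3,:3].T@(np.array(p)-T[:3,3]); return K[0,2]+K[0,0]*c[0]/-c[2], K[1,2]-K[1,1]*c[1]/-c[2]
def crop(f,u,v,r,name,s=None):
    im=f["img"][max(0,int(v-r)):int(v+r),max(0,int(u-r)):int(u+r),::-1]
    s=s or 580//max(im.shape[:2]); cv2.imwrite(name,cv2.resize(im,None,fx=s,fy=s,interpolation=cv2.INTER_CUBIC))
E
python3 - <<'E'
from h import *
ft=optics.grab_frame("top"); fs=optics.grab_frame("side")
crop(ft,255,230,36,"pics/tz.png"); crop(fs,232,225,36,"pics/sz.png")
hsv=cv2.cvtColor(ft["img"],cv2.COLOR_RGB2HSV)
# plate: bright low-sat
m=np.zeros(hsv.shape[:2],np.uint8); m[195:270,220:292]=((hsv[...,2]>185)&(hsv[...,1]<50))[195:270,220:292]*255
c=max(cv2.findContours(m,0,2)[0],key=cv2.contourArea); r=cv2.minAreaRect(c); print(r)
b=cv2.boxPoints(r); P=[onz(ft,*p,12) for p in b]; print(np.round(P,1)); print(np.mean(P,0))
for n,lo,hi in (("red",(0,120,80),(8,255,255)),("yel",(20,110,110),(32,255,255))):
    mm=cv2.inRange(hsv,lo,hi); mm[:195]=0;mm[270:]=0;mm[:,:220]=0;mm[:,292:]=0
    k,l,s,ce=cv2.connectedComponentsWithStats(mm)
    for i in range(1,k): print(n,s[i],ce[i],onz(ft,*ce[i],12).round(1))
E
```

```text
((255.0, 232.0), (58.0, 58.0), 90.0)
[[ 602.4   39.2   12. ]
 [ 598.  -110.6   12. ]
 [ 450.1 -104.8   12. ]
 [ 454.4   42.4   12. ]]
[526.22733213 -33.44666804  12.        ]
red [255 255   1   5   5] [255. 257.] [462.3 -31.5  12. ]
yel [246 200   4  13  17] [247.47058824 206.05882353] [592.9 -16.   12. ]
yel [229 219   7   4   9] [231.55555556 220.66666667] [556.4  25.9  12. ]
yel [251 228   1   2   2] [251.  228.5] [534.8 -23.5  12. ]
yel [261 230   1   1   1] [261. 230.] [530.2 -49.   12. ]
yel [252 233   1   1   1] [252. 233.] [523.3 -25.7  12. ]
yel [258 232   3   3   3] [259. 233.] [522.7 -43.6  12. ]
```

View pics/tz.png

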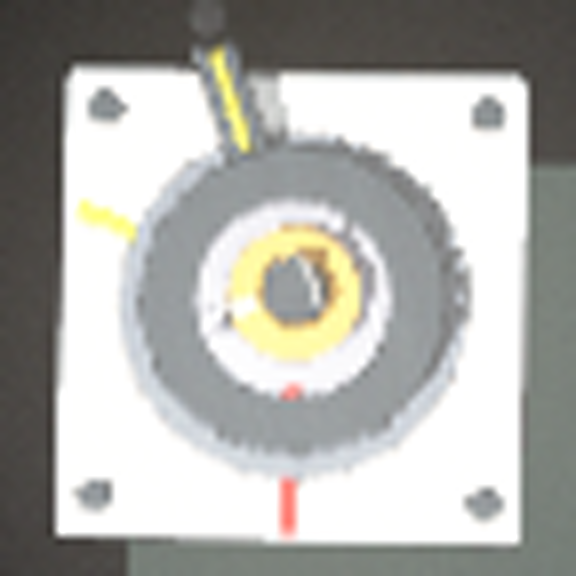

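View pics/sz.png

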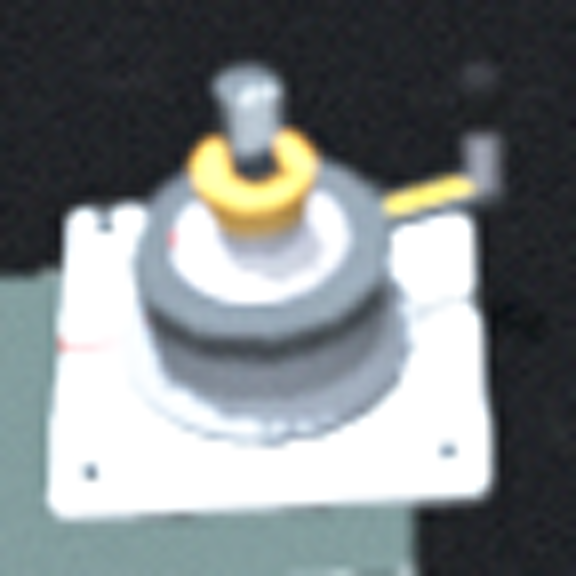

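The top zoom shows the collar's white line pointing left (+y), the bright flat on the right (−y), the lever up-left and the red mark straight down. Next I compute the angles.

```bash
cat >> h.py <<'E'
C=np.array([526.2,-33.4]); YAW=-1.7
from scipy.spatial.transform import Rotation as R
def plan(p,yaw=None,n=10,path=None):
    """equal steps to world point p (tool down, yaw deg); prints tool-frame rows cm/deg"""
    s=monitor.observe(); p0=s["ee_pos"]; r=R.from_euler("xyz",s["orientation"],degrees=True)
    rt=r if yaw is None else R.from_euler("xyz",[180,0,yaw],degrees=True)
    rv=(r.inv()*rt).as_rotvec(degrees=True)
    print("time",s["time"],"pos",p0.round(1),"ori",s["orientation"].round(1),"F",s["wrist_force"].round(1),"gap",round(s["finger_gap"],1),"q6",s["qpos"][5].round(1),"total rv",rv.round(1))
    d=(np.array(p)-p0)
    for i in range(n):
        ri=r*R.from_rotvec(rv*i/n,degrees=True)
        print((ri.inv().apply(d/n)/10).round(2).tolist(),(rv/n).round(1).tolist())
E
python3 - <<'E'
from h import *
f=optics.grab_frame("top");fs=optics.grab_frame("side")
def ang(p): d=np.array(p)[:2]-C; return np.hypot(*d),np.degrees(np.arctan2(d[1],d[0]))-YAW
p=onz(f,245,196,110); print("pin",p,ang(p))
p=onz(f,247.5,206,58); print("leverline",p,ang(p))
p=onz(fs,196+480/8,189+75/8,110); print("pin side",p,ang(p))
top=onz(f,219+295/8,194+291/8,133);print("shaft top",top)
p=onz(f,219+240/8,194+303/8,96); print("screwline",p,ang(p))
p=onz(f,219+315/8,194+282/8,133); print("flat",p,ang(p))
plan([591,5,222],112.6,15)
E
```

```text
pin [607.23096035 -12.05335215 110.        ] (np.float64(83.79556020081186), np.float64(16.458580290123603))
leverline [588.51067572 -16.65547189  58.        ] (np.float64(64.52131066416821), np.float64(16.74154353769195))
pin side [609.37710484 -13.57111391 110.        ] (np.float64(85.50798496422667), np.float64(15.10867223853198))
shaft top [524.92131243 -35.05066756 133.        ]
screwline [523.32150917 -18.94177481  96.        ] (np.float64(14.741980361028277), np.float64(102.95980048986519))
flat [527.30581947 -40.81617577 133.        ] (np.float64(7.4981664263129835), np.float64(-79.81916117245252))
time 0.35 pos [ 222.3 -557.1  222.4] ori [-180.     0.   -68.2] F [ 0.8  0.3 -0. ] gap 87.7 q6 -6.6 total rv [  0.    0.  179.2]
[-2.57, -3.67, 0.0] [0.0, 0.0, 11.9]
[-3.27, -3.06, 0.0] [0.0, 0.0, 11.9]
[-3.84, -2.32, 0.0] [0.0, 0.0, 11.9]
[-4.23, -1.47, 0.0] [0.0, 0.0, 11.9]
[-4.45, -0.57, 0.0] [0.0, 0.0, 11.9]
[-4.47, 0.37, 0.0] [0.0, 0.0, 11.9]
[-4.29, 1.28, 0.0] [0.0, 0.0, 11.9]
[-3.93, 2.14, 0.0] [0.0, 0.0, 11.9]
[-3.41, 2.91, 0.0] [0.0, 0.0, 11.9]
[-2.73, 3.55, 0.0] [0.0, 0.0, 11.9]
[-1.93, 4.04, 0.0] [0.0, 0.0, 11.9]
[-1.06, 4.35, 0.0] [0.0, 0.0, 11.9]
[-0.13, 4.48, 0.0] [0.0, 0.0, 11.9]
[0.8, 4.41, 0.0] [0.0, 0.0, 11.9]
[1.69, 4.15, 0.0] [0.0, 0.0, 11.9]
```

```bash
sed -i 's/C=np.array.*; YAW/C=np.array([525.8,-34.0]); YAW/' h.py; python3 - <<'E'
from h import *
plan([608,-12.5,200],-75,20)
E
```

```text
time 0.35 pos [ 222.3 -557.1  222.4] ori [-180.     0.   -68.2] F [ 0.8  0.3 -0. ] gap 87.7 q6 -6.6 total rv [0.  0.  6.8]
[-1.81, -2.8, 0.11] [0.0, 0.0, 0.3]
[-1.83, -2.79, 0.11] [0.0, 0.0, 0.3]
[-1.85, -2.78, 0.11] [0.0, 0.0, 0.3]
[-1.86, -2.77, 0.11] [0.0, 0.0, 0.3]
[-1.88, -2.76, 0.11] [0.0, 0.0, 0.3]
[-1.9, -2.75, 0.11] [0.0, 0.0, 0.3]
[-1.91, -2.73, 0.11] [0.0, 0.0, 0.3]
[-1.93, -2.72, 0.11] [0.0, 0.0, 0.3]
[-1.94, -2.71, 0.11] [0.0, 0.0, 0.3]
[-1.96, -2.7, 0.11] [0.0, 0.0, 0.3]
[-1.98, -2.69, 0.11] [0.0, 0.0, 0.3]
[-1.99, -2.68, 0.11] [0.0, 0.0, 0.3]
[-2.01, -2.66, 0.11] [0.0, 0.0, 0.3]
[-2.02, -2.65, 0.11] [0.0, 0.0, 0.3]
[-2.04, -2.64, 0.11] [0.0, 0.0, 0.3]
[-2.05, -2.63, 0.11] [0.0, 0.0, 0.3]
[-2.07, -2.62, 0.11] [0.0, 0.0, 0.3]
[-2.09, -2.6, 0.11] [0.0, 0.0, 0.3]
[-2.1, -2.59, 0.11] [0.0, 0.0, 0.3]
[-2.12, -2.58, 0.11] [0.0, 0.0, 0.3]
```

```bash
python3 -m creep '[-1.8,-2.8,0,0,0,0.5,0.4,-1.85,-2.8,0,0,0,0.5,0.4,-1.9,-2.8,0,0,0,0.5,0.4,-1.9,-2.75,0,0,0,0.5,0.4,-1.9,-2.75,0,0,0,0.5,0.4,-1.9,-2.75,0,0,0,0.5,0.4,-1.9,-2.75,0,0,0,0.5,0.4,-1.9,-2.75,0,0,0,0.5,0.4,-1.9,-2.7,0,0,0,0.5,0.4,-1.9,-2.7,0,0,0,0.5,0.4]' 20; python3 - <<'E'
from h import *
plan([608,-12.5,190],-75,10)
E
```

```text
time: 1.18
ee_pos: [423.9, -284.3, 221.6]
orientation: [179.9, -0.3, -74.1]
wrist_force: [0.6, -0.5, -0.1]
finger_gap: 52.5
time 1.1833 pos [ 423.9 -284.3  221.6] ori [179.9  -0.3 -74.1] F [ 0.6 -0.5 -0.1] gap 52.5 q6 32.8 total rv [ 0.1 -0.3  0.9]
[-2.11, -2.52, 0.3] [0.0, -0.0, 0.1]
[-2.12, -2.51, 0.3] [0.0, -0.0, 0.1]
[-2.12, -2.51, 0.3] [0.0, -0.0, 0.1]
[-2.12, -2.51, 0.31] [0.0, -0.0, 0.1]
[-2.13, -2.5, 0.31] [0.0, -0.0, 0.1]
[-2.13, -2.5, 0.31] [0.0, -0.0, 0.1]
[-2.13, -2.5, 0.31] [0.0, -0.0, 0.1]
[-2.14, -2.49, 0.31] [0.0, -0.0, 0.1]
[-2.14, -2.49, 0.31] [0.0, -0.0, 0.1]
[-2.15, -2.49, 0.31] [0.0, -0.0, 0.1]
```

```bash
python3 -m creep '[-2.1,-2.5,0.3,0,0,0.1,0.4,-2.1,-2.5,0.3,0,0,0.1,0.4,-2.1,-2.5,0.3,0,0,0.1,0.4,-2.1,-2.5,0.3,0,0,0.1,0.4,-2.1,-2.5,0.3,0,0,0.1,0.4,-2.1,-2.5,0.3,0,0,0.1,0.4,-2.1,-2.5,0.3,0,0,0.1,0.4,-2.1,-2.5,0.3,0,0,0.1,0.4,-2.1,-2.5,0.3,0,0,0.1,0.4,-1.5,-1.8,0.2,0,0,0,0.4]' 20; python3 - <<'E'
from h import *
f=optics.grab_frame("wrist"); cv2.imwrite("pics/w1.png",f["img"][:,:,::-1])
print(proj(f,[608,-12.5,110]),proj(f,[*C,133]))
plan([608,-12.5,92],-75,6)
E
```

```text
time: 2.02
ee_pos: [613.3, -7.4, 192.1]
orientation: [-179.8, -0.5, -75.0]
wrist_force: [0.6, -0.3, 0.9]
finger_gap: 52.8
(np.float64(260.9118524596509), np.float64(206.68941999430396)) (np.float64(260.4795430913661), np.float64(306.95468665610184))
time 2.0667 pos [615.5  -4.4 191.8] ori [-179.7   -0.4  -74.9] F [1.8 2.4 0.8] gap 53.0 q6 68.4 total rv [-0.3 -0.4  0.1]
[0.09, 0.17, 1.66] [-0.1, -0.1, 0.0]
[0.09, 0.16, 1.66] [-0.1, -0.1, 0.0]
[0.09, 0.16, 1.66] [-0.1, -0.1, 0.0]
[0.09, 0.16, 1.66] [-0.1, -0.1, 0.0]
[0.09, 0.16, 1.66] [-0.1, -0.1, 0.0]
[0.1, 0.16, 1.66] [-0.1, -0.1, 0.0]
```

View pics/w1.png

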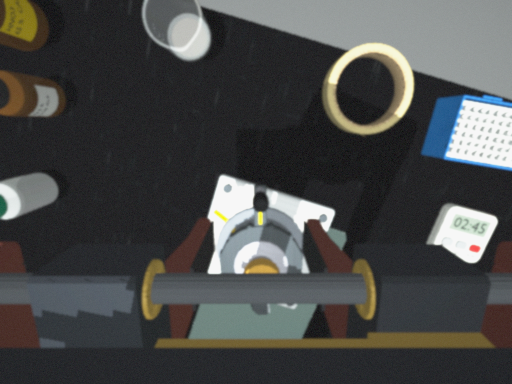

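The wrist view shows the pin at (260,200), against a prediction of (261,207), and nothing is in the way. I'm descending over it.

```bash
python3 -m creep '[0.2,0.4,1,0,0,0,0.4,0.1,0.2,1.7,0,0,0,0.4,0.1,0.1,1.7,0,0,0,0.4,0,0,1.7,0,0,0,0.4,0,0,1.7,0,0,0,0.4]' 20; python3 - <<'E'
from h import *
f=optics.grab_frame("wrist"); cv2.imwrite("pics/w2.png",f["img"][:,:,::-1])
print(proj(f,[608,-12.5,110]),proj(f,[*C,133]))
plan([608,-12.5,92],-75,2)
E
```

```text
time: 2.48
ee_pos: [612.7, -10.5, 112.8]
orientation: [-179.3, -0.6, -74.6]
wrist_force: [-0.3, -0.4, -0.2]
finger_gap: 52.7
(np.float64(258.5888102588488), np.float64(241.9281177824678)) (np.float64(257.1409352027349), np.float64(387.2518159653197))
time 2.5333 pos [610.1 -10.4 109.2] ori [-179.6   -0.5  -74.7] F [-0.5  0.1 -1.7] gap 52.8 q6 67.6 total rv [-0.4 -0.5  0.3]
[0.06, 0.13, 0.86] [-0.2, -0.3, 0.2]
[0.07, 0.13, 0.86] [-0.2, -0.3, 0.2]
```

View pics/w2.png

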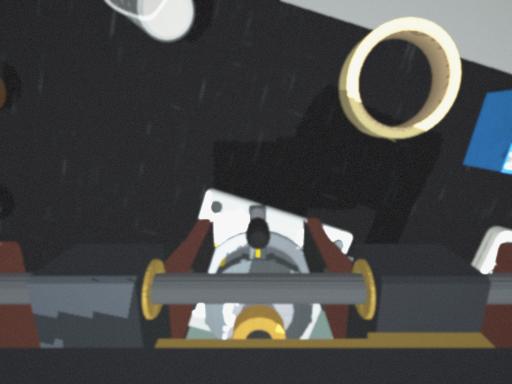

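The pin is at (258,233), centred between the fingers. I lower a little more and grip it.

```bash
python3 -m creep '[0,0,1,0,0,0,0.6,0,0,0.8,0,0,0,0.9,0,0,0,0,0,0,0.9,0,0,0,0,0,0,0.9,0,0,0,0,0,0,0.9]' 15; python3 - <<'E'
from h import *
s=monitor.observe(); p=s["ee_pos"][:2]
d=p-C; print(s["ee_pos"].round(1),np.hypot(*d),np.degrees(np.arctan2(d[1],d[0]))-YAW,s["orientation"],s["finger_gap"],s["wrist_force"])
# arc: 18 steps 3deg about C
r=83;
print("chord for 5deg", 2*85*np.sin(np.radians(2.5)), 85*(1-np.cos(np.radians(5))))
E
```

```text
time: 2.95
ee_pos: [605.9, -13.8, 88.5]
orientation: [-179.9, -0.4, -74.8]
wrist_force: [0.4, -0.4, 0.3]
finger_gap: 22.7
[605.9 -13.8  88.5] 82.61932878253505 15.879074711277543 [-179.92372422   -0.42381017  -74.8444875 ] 22.705043449251907 [ 0.44534187 -0.37907126  0.29438646]
chord for 5deg 7.41529585210712 0.32345066220162866
```

```bash
python3 -m creep '[0,0,0,0,0,0,0.9,0,0,0,0,0,0,0.9,-0.6,0,0,0,0,-4,0.9,-0.74,0.03,0,0,0,-5,0.9,-0.74,0.03,0,0,0,-5,0.9,-0.74,0.03,0,0,0,-5,0.9,-0.74,0.03,0,0,0,-5,0.9]' 15; python3 - <<'E'
from h import *
s=monitor.observe(); p=s["ee_pos"][:2]
d=p-C; print(s["ee_pos"].round(1),np.hypot(*d),np.degrees(np.arctan2(d[1],d[0]))-YAW,s["orientation"],s["finger_gap"],s["wrist_force"])
E
```

```text
time: 3.53
ee_pos: [591.0, 16.4, 89.2]
orientation: [180.0, -0.6, -50.1]
wrist_force: [0.7, -1.2, -4.1]
finger_gap: 15.6
[591.   16.4  89.2] 82.37410827997257 39.38310261097368 [179.95322378  -0.61745822 -50.05542066] 15.579694971458583 [ 0.71918754 -1.21973165 -4.07960682]
```

```bash
python3 -m creep '[-0.74,0.03,0,0,0,-5,0.9,-0.74,0.03,0,0,0,-5,0.9,-0.74,0.03,0,0,0,-5,0.9,-0.74,0.03,0,0,0,-5,0.9,-0.74,0.03,0,0,0,-4,0.9,-0.4,0,0,0,0,-2,0.9,-0.2,0,0,0,0,0,0.9,0,0,0,0,0,0,0.9]' 15; python3 - <<'E'
from h import *
s=monitor.observe(); p=s["ee_pos"][:2]
d=p-C; print(s["ee_pos"].round(1),np.hypot(*d),np.degrees(np.arctan2(d[1],d[0]))-YAW,s["orientation"],s["finger_gap"],s["wrist_force"])
E
```

```text
time: 4.2
ee_pos: [563.1, 38.8, 89.5]
orientation: [179.6, -1.6, -22.2]
wrist_force: [-0.9, 0.9, -3.5]
finger_gap: 15.6
[563.1  38.8  89.5] 81.81728509339838 64.58563448721017 [179.63262179  -1.61631839 -22.19996869] 15.562360411663333 [-0.87542736  0.88482241 -3.54651072]
```

```bash
python3 -m creep '[-0.3,0,0,0,0,0,0.9,-0.4,0,0,0,0,0,0.9,-0.5,0,0,0,0,0,0.9,0,0,0,0,0,0,0.9]' 15; python3 - <<'E'
from h import *
s=monitor.observe(); p=s["ee_pos"][:2]
d=p-C; print(s["ee_pos"].round(1),np.hypot(*d),np.degrees(np.arctan2(d[1],d[0]))-YAW,s["orientation"],s["finger_gap"],s["wrist_force"])
E
```

```text
time: 4.53
ee_pos: [563.4, 38.7, 89.7]
orientation: [179.7, -2.9, -22.1]
wrist_force: [-1.3, 2.6, -5.2]
finger_gap: 15.9
[563.4  38.7  89.7] 81.90042630640244 64.33256206579807 [179.68911444  -2.90842966 -22.12402878] 15.857044309551156 [-1.27626153  2.60300616 -5.15934876]
```

The lever no longer moves and the wrist has begun to tilt, so it is at the stop. I release, rise and look.

```bash
python3 -m creep '[0,0,0,0,0,0,0.4,0,0,0,0,0,0,0.4,0,0,0,0,0,0,0.4,0,0,-1,0,1.5,0,0.4,0,0,-3,0,1.5,0,0.4,0,0,-4,0,0,0,0.4,0,0,-3,0,0,0,0.4,0,-1,-1,0,0,0,0.4,0,-1,0,0,0,0,0.4,0,0,0,0,0,0,0.4]' 15; python3 - <<'E'
from h import *
f=optics.grab_frame("wrist"); cv2.imwrite("pics/w3.png",f["img"][:,:,::-1])
f2=optics.grab_frame("top"); crop(f2,255,230,36,"pics/t3.png")
print(proj(f,[*C,133]))
plan([*C,180],90,2)
E
```

```text
time: 5.37
ee_pos: [558.9, 63.9, 221.0]
orientation: [179.8, -6.6, -22.2]
wrist_force: [0.6, -0.5, 1.0]
finger_gap: 52.6
(np.float64(253.60007024219823), np.float64(297.49573763054275))
time 5.4667 pos [557.9  62.9 219.4] ori [179.7  -6.4 -22.2] F [ 0.6  0.1 -0.2] gap 53.0 q6 24.8 total rv [   6.5   -3.9 -112. ]
[0.12, 5.08, 2.02] [3.2, -2.0, -56.0]
[-4.14, 3.06, 1.85] [3.2, -2.0, -56.0]
```

View pics/w3.png

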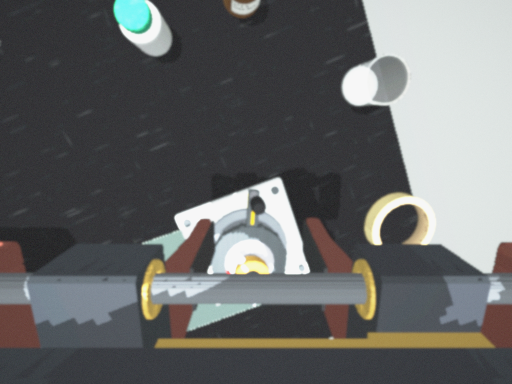

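View pics/t3.png

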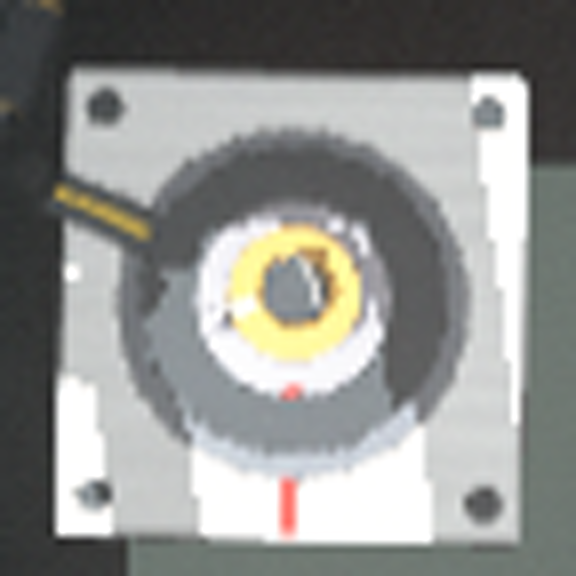

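The lever now lies over the yellow line, with its end at (60,190) in the crop; the collar and flat are unchanged. Next I take the tilt out and turn the tool to yaw 90 beside the shaft.

```bash
python3 -m creep '[0,0,0,0,-6.4,0,0.4,0,0.6,0,0,0,-7,0.4,0,0.6,0,0,0,-7,0.4,0,0.6,0,0,0,-7,0.4,0,0.6,0,0,0,-7,0.4,0,0.6,0,0,0,-7,0.4,0,0.6,0,0,0,-7,0.4,0,0.6,0,0,0,-7,0.4,0,0.6,0,0,0,-7,0.4,0,0.6,0,0,0,-7,0.4]' 15; python3 - <<'E'
from h import *
plan([C[0]+25,C[1],215],90,7)
E
```

```text
time: 6.3
ee_pos: [548.5, 8.2, 199.8]
orientation: [-178.5, 2.0, 42.4]
wrist_force: [-0.1, -0.4, 0.4]
finger_gap: 53.0
time 6.3 pos [548.5   8.2 199.8] ori [-178.5    2.    42.4] F [-0.1 -0.4  0.4] gap 53.0 q6 -48.2 total rv [ -2.2   1.2 -47.6]
[-0.39, 0.46, -0.22] [-0.3, 0.2, -6.8]
[-0.44, 0.41, -0.21] [-0.3, 0.2, -6.8]
[-0.49, 0.36, -0.21] [-0.3, 0.2, -6.8]
[-0.53, 0.3, -0.21] [-0.3, 0.2, -6.8]
[-0.56, 0.24, -0.21] [-0.3, 0.2, -6.8]
[-0.58, 0.17, -0.21] [-0.3, 0.2, -6.8]
[-0.6, 0.1, -0.22] [-0.3, 0.2, -6.8]
```

```bash
python3 -m creep '[-0.4,0.5,-0.2,-0.3,0.2,-7,0.4,-0.45,0.45,-0.2,-0.3,0.2,-7,0.4,-0.5,0.4,-0.2,-0.3,0.2,-7,0.4,-0.55,0.3,-0.2,-0.3,0.2,-7,0.4,-0.6,0.25,-0.2,-0.3,0.2,-7,0.4,-0.6,0.2,-0.2,-0.3,0.2,-7,0.4,-0.6,0.1,-0.2,-0.3,0.2,-7,0.4,-0.2,0,0,0,0,0,0.4,0,0,0,0,0,0,0.4]' 15; python3 - <<'E'
from h import *
f=optics.grab_frame("wrist"); 
u,v=proj(f,[*C,120]); print(u,v); crop(f,u,v,60,"pics/w4.png");cv2.imwrite("pics/w4f.png",f["img"][:,:,::-1])
plan([*C,180],90,2)
E
```

```text
time: 7.05
ee_pos: [541.7, -43.1, 196.8]
orientation: [-178.2, -0.4, 92.5]
wrist_force: [0.2, 0.5, -0.1]
finger_gap: 52.8
269.4344844176776 185.00683242677093
time 7.1 pos [541.6 -42.9 196.7] ori [-178.2   -0.4   92.5] F [0.2 0.1 0.5] gap 52.7 q6 -104.3 total rv [-1.8 -0.4  2.5]
[0.47, -0.74, 0.86] [-0.9, -0.2, 1.2]
[0.46, -0.76, 0.85] [-0.9, -0.2, 1.2]
```

View pics/w4f.png

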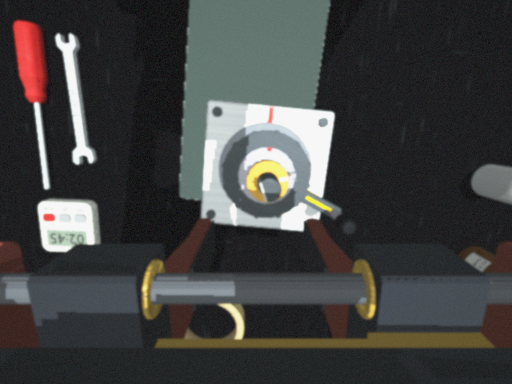

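View pics/w4.png

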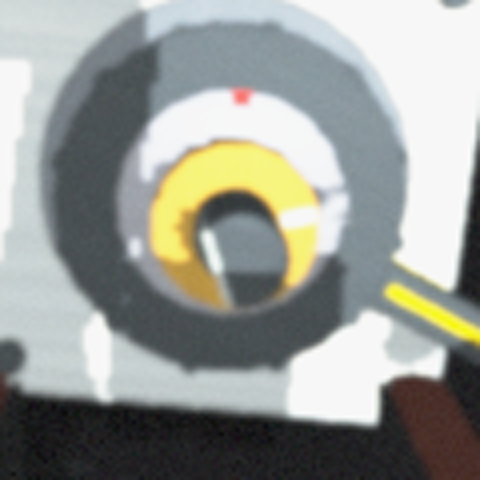

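```bash
python3 - <<'E'
from h import *
f=optics.grab_frame("wrist")
print("cam",f["T"][:3,3])
u0,v0=proj(f,[*C,120]); u0=int(u0-60);v0=int(v0-60)
im=f["img"][v0+45:v0+85,u0+40:u0+80,::-1]; cv2.imwrite("pics/w5.png",cv2.resize(im,None,fx=14,fy=14,interpolation=cv2.INTER_NEAREST))
g=f["img"][...].min(2).astype(int)
pts=[]
for v in range(v0+56,v0+77):
    row=g[v,u0+46:u0+66]; k=row.argmax(); pts.append((u0+46+k,v,row[k]))
print(pts)
def w(a,b,z):
    p=onz(f,u0+a/4,v0+b/4,z);return p[:2]-C
for z in (133,108):
    for x in [(205,230),(215,230),(222,300),(235,302)]: print(z,x,w(*x,z).round(1))
print("screw line",[w(*x,96).round(1) for x in [(285,217),(318,213)]])
print("red", onz(f,u0+242/4,v0+97/4,70)[:2]-C)
print([ (np.array(proj(f,[*C,z]))-[u0,v0])*4 for z in (96,108,133)])
E
```

```text
cam [479.13568238 -47.17766531 360.7795415 ]
[(np.int64(269), 181, np.int64(135)), (np.int64(260), 182, np.int64(144)), (np.int64(260), 183, np.int64(202)), (np.int64(260), 184, np.int64(227)), (np.int64(260), 185, np.int64(229)), (np.int64(261), 186, np.int64(234)), (np.int64(261), 187, np.int64(238)), (np.int64(261), 188, np.int64(237)), (np.int64(262), 189, np.int64(236)), (np.int64(262), 190, np.int64(237)), (np.int64(262), 191, np.int64(233)), (np.int64(262), 192, np.int64(216)), (np.int64(263), 193, np.int64(183)), (np.int64(263), 194, np.int64(156)), (np.int64(264), 195, np.int64(149)), (np.int64(264), 196, np.int64(153)), (np.int64(264), 197, np.int64(152)), (np.int64(265), 198, np.int64(150)), (np.int64(265), 199, np.int64(152)), (np.int64(255), 200, np.int64(149)), (np.int64(255), 201, np.int64(140))]
133 (205, 230) [-4.5 -8. ]
133 (215, 230) [-4.5 -6. ]
133 (222, 300) [ 9.8 -3.8]
133 (235, 302) [10.1 -1.2]
108 (205, 230) [ 0.2 -7.4]
108 (215, 230) [ 0.1 -5.2]
108 (222, 300) [16.  -2.8]
108 (235, 302) [16.4  0.1]
screw line [array([-1.5, 11.3]), array([-2.7, 18.9])]
red [-26.877656    1.1314091]
[array([236.05810949, 221.14863944]), array([238.24041939, 230.62016864]), array([243.49219502, 253.4136071 ])]
```

View pics/w5.png

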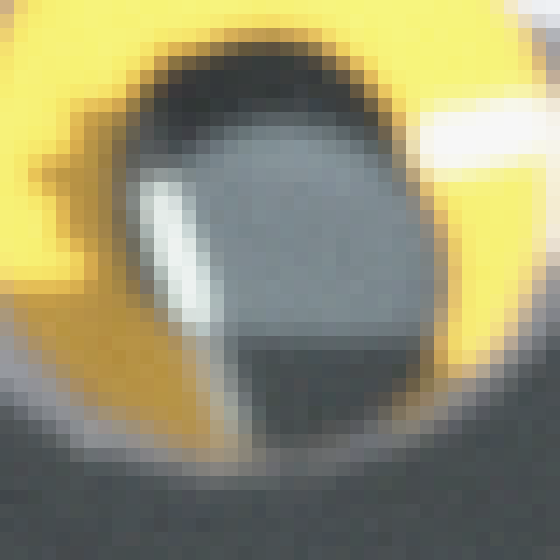

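The close-up shows the flat's bright edge running from about (260,183) to (265,199), which puts its normal at world ≈ −73° (shaft_turn ≈ 1.9). The white collar line at world ≈ 99° gives collar_turn ≈ −1.38. I'll pinch the flat at yaw ≈ 107.

```bash
sed -i 's/C=np.array.*; YAW/C=np.array([526.3,-33.2]); YAW/' h.py; python3 - <<'E'
from h import *
plan([*C,150],107,3)
E
```

```text
time 7.15 pos [541.8 -42.6 197.1] ori [-178.2   -0.4   92.5] F [ 0.3 -0.5  0. ] gap 52.4 q6 -104.3 total rv [ -1.7  -0.7 -14.5]
[0.32, -0.46, 1.59] [-0.6, -0.2, -4.8]
[0.37, -0.44, 1.58] [-0.6, -0.2, -4.8]
[0.41, -0.42, 1.57] [-0.6, -0.2, -4.8]
```

```bash
python3 -m creep '[0.3,-0.45,0.7,-0.6,-0.2,-5,0.4,0.35,-0.45,1,-0.6,-0.2,-5,0.4,0.4,-0.4,1,-0.6,-0.2,-4.5,0.4,0,0,0.5,0,0,0,0.4,0,0,0,0,0,0,0.4]' 25; python3 - <<'E'
from h import *
plan([*C,102],107,3)
E
```

```text
time: 7.57
ee_pos: [526.7, -32.1, 162.9]
orientation: [179.9, -0.1, 106.8]
wrist_force: [-0.6, -1.3, 0.4]
finger_gap: 52.7
time 7.5667 pos [526.7 -32.1 162.9] ori [ 1.799e+02 -1.000e-01  1.068e+02] F [-0.6 -1.3  0.4] gap 52.7 q6 -118.0 total rv [ 0.1 -0.1 -0.2]
[-0.03, -0.03, 2.03] [0.0, -0.0, -0.1]
[-0.03, -0.03, 2.03] [0.0, -0.0, -0.1]
[-0.03, -0.03, 2.03] [0.0, -0.0, -0.1]
```

```bash
python3 -m creep '[0,0,1.2,0,0,0,0.5,-0.1,-0.1,1.5,0,0,0,0.5,0,0,1.5,0,0,0,0.5,0,0,1.2,0,0,0,0.5,0,0,0.5,0,0,0,0.5,0,0,0,0,0,0,0.5]' 25; python3 - <<'E'
from h import *
plan([*C,102],107,1)
E
```

```text
time: 8.07
ee_pos: [530.8, -33.2, 103.8]
orientation: [179.7, 0.0, 105.7]
wrist_force: [-0.7, -0.2, -0.4]
finger_gap: 44.0
time 8.0667 pos [530.8 -33.2 103.8] ori [179.7   0.  105.7] F [-0.7 -0.2 -0.4] gap 44.0 q6 -116.8 total rv [ 0.3  0.  -1.3]
[0.12, -0.43, 0.17] [0.3, 0.0, -1.3]
```

```bash
python3 -m creep '[0.1,-0.4,0.1,0,0,0,0.6,0,0,0,0,0,0,0.8,0,0,0,0,0,0,1,0,0,0,0,0,0,1,0,0,0,0,0,0,1,0,0,0,0,0,0,1]' 25; python3 - <<'E'
from h import *
plan([*C,102],107,1)
f=optics.grab_frame("top"); crop(f,255,230,36,"pics/t6.png")
E
```

```text
time: 8.57
ee_pos: [528.2, -33.8, 104.6]
orientation: [179.6, 0.1, 105.5]
wrist_force: [1.5, 0.5, -5.9]
finger_gap: 18.7
time 8.5667 pos [528.2 -33.8 104.6] ori [1.796e+02 1.000e-01 1.055e+02] F [ 1.5  0.5 -5.9] gap 18.7 q6 -116.7 total rv [ 0.4  0.2 -1.5]
[0.11, -0.17, 0.26] [0.4, 0.2, -1.5]
```

```bash
python3 -m creep '[0,0,0,0,0,0,1,0,0,0,0,0,0,1,0,0,0,0,0,0,1]' 30; python3 - <<'E'
from h import *
plan([*C,102],107,1)
E
```

```text
time: 8.87
ee_pos: [528.2, -33.7, 104.6]
orientation: [179.6, 0.1, 105.5]
wrist_force: [-0.1, -0.2, -3.8]
finger_gap: 18.8
time 8.8667 pos [528.2 -33.7 104.6] ori [1.796e+02 1.000e-01 1.055e+02] F [-0.1 -0.2 -3.8] gap 18.8 q6 -116.7 total rv [ 0.4  0.2 -1.5]
[0.1, -0.17, 0.26] [0.4, 0.2, -1.5]
```

The gap is 18.8 mm, not 16. The finger tips at 104.6 mm probably bear on the round part below the flat, which starts at 108 mm. I'll open, rise 6 mm and pinch again.

```bash
python3 -m creep '[0,0,0,0,0,0,0.7,0,0,0,0,0,0,0.7,0,-0.15,-0.6,0,0,-1,0.7,0,0,-0.1,0,0,0,0.8,0,0,0,0,0,0,1,0,0,0,0,0,0,1,0,0,0,0,0,0,1,0,0,0,0,0,0,1]' 30; python3 - <<'E'
from h import *
plan([*C,110],107,1)
E
```

```text
time: 9.53
ee_pos: [526.8, -32.6, 113.3]
orientation: [179.5, 0.0, 106.5]
wrist_force: [0.1, 0.6, -2.8]
finger_gap: 15.6
time 9.5333 pos [526.8 -32.6 113.3] ori [179.5   0.  106.5] F [ 0.1  0.6 -2.8] gap 15.6 q6 -117.9 total rv [ 0.5  0.  -0.5]
[-0.04, -0.06, 0.33] [0.5, 0.0, -0.5]
```

The gap is now 15.6, so the jaws are square across the flat at yaw 106.5. That makes shaft_turn ≈ 108°. I turn the shaft by 108°.

```bash
python3 -m creep '[0,0,0,0,0,4,1,0,0,0,0,0,7,1,0,0,0,0,0,7,1,0,0,0,0,0,7,1,0,0,0,0,0,7,1,0,0,0,0,0,7,1,0,0,0,0,0,7,1,0,0,0,0,0,7,1]' 30; python3 - <<'E'
from h import *
plan([526.8,-32.6,112],-1.7,8)
E
```

```text
time: 10.2
ee_pos: [528.3, -33.2, 113.3]
orientation: [179.5, -0.4, 52.2]
wrist_force: [0.9, -0.0, -2.5]
finger_gap: 15.7
time 10.2 pos [528.3 -33.2 113.3] ori [179.5  -0.4  52.2] F [ 0.9 -0.  -2.5] gap 15.7 q6 -63.6 total rv [ 0.2 -0.6 53.9]
[-0.01, -0.02, 0.02] [0.0, -0.1, 6.7]
[-0.01, -0.02, 0.02] [0.0, -0.1, 6.7]
[-0.01, -0.02, 0.02] [0.0, -0.1, 6.7]
[-0.01, -0.02, 0.02] [0.0, -0.1, 6.7]
[-0.01, -0.01, 0.02] [0.0, -0.1, 6.7]
[-0.02, -0.01, 0.02] [0.0, -0.1, 6.7]
[-0.02, -0.01, 0.02] [0.0, -0.1, 6.7]
[-0.02, -0.01, 0.02] [0.0, -0.1, 6.7]
```

```bash
python3 -m creep '[0,0,0,0,0,7,1,0,0,0,0,0,7,1,0,0,0,0,0,7,1,0,0,0,0,0,7,1,0,0,0,0,0,7,1,0,0,0,0,0,7,1,0,0,0,0,0,6,1,0,0,0,0,0,4,1,0,0,0,0,0,0,1]' 30; python3 - <<'E'
from h import *
plan([526.8,-32.6,112],-1.7,1)
E
```

```text
time: 10.95
ee_pos: [528.8, -34.8, 113.3]
orientation: [179.9, -0.6, -1.6]
wrist_force: [1.1, 1.3, -1.8]
finger_gap: 15.9
time 10.95 pos [528.8 -34.8 113.3] ori [179.9  -0.6  -1.6] F [ 1.1  1.3 -1.8] gap 15.9 q6 -9.7 total rv [ 0.1 -0.6  0.1]
[-0.21, -0.22, 0.12] [0.1, -0.6, 0.1]
```

```bash
python3 -m creep '[0,0,0,0,0,0,1,0,0,0,0,0,0,1,0,0,0,0,0,0,1,0,0,0,0,0,0,0.4,0,0,0,0,0,0,0.4,0,0,0,0,0,0,0.4,0,0,-2,0,0,0,0.4,0,0.5,-3,0,0,0,0.4,0,1,-3,0,0,0,0.4,0,0,0,0,0,0,0.4]' 30; python3 - <<'E'
from h import *
f=optics.grab_frame("wrist"); 
u,v=proj(f,[*C,120]); print(u,v); crop(f,u,v,60,"pics/w7.png")
f=optics.grab_frame("top"); crop(f,255,230,36,"pics/t7.png")
plan([*C,180],8,1)
E
```

```text
time: 11.78
ee_pos: [526.2, -50.2, 195.1]
orientation: [179.9, -0.3, -0.9]
wrist_force: [1.9, -0.6, -0.3]
finger_gap: 52.4
256.90974562795185 181.14612942079316
time 11.8833 pos [523.7 -48.7 191.2] ori [-180.    -0.    -0.9] F [-0.4  0.7 -0.7] gap 52.9 q6 -11.9 total rv [-0.  -0.  -8.9]
[0.23, -1.56, 1.12] [-0.0, -0.0, -8.9]
```

View pics/w7.png

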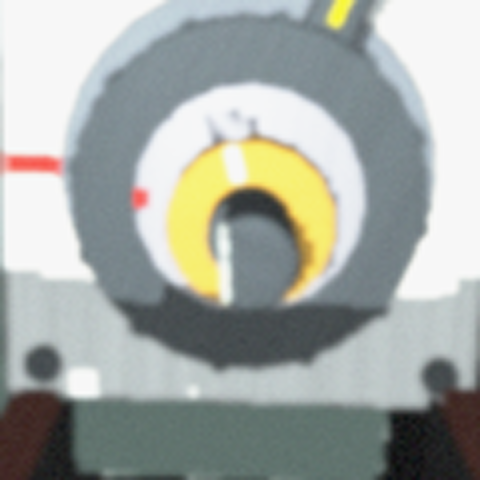

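View pics/t7.png

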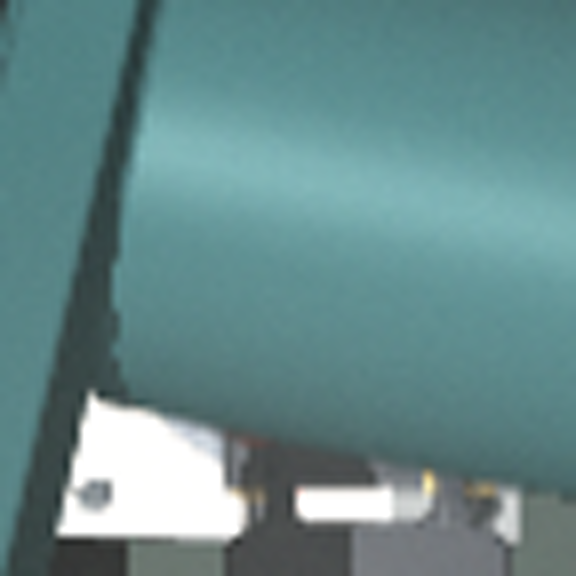

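The flat is now a near-vertical bright line at crop (228,222)–(230,303), facing the red dot at (140,198). The collar line points up at (232,160). I check the angles.

```bash
python3 - <<'E'
from h import *
f=optics.grab_frame("wrist")
u0,v0=proj(f,[*C,120]); u0=int(u0-60);v0=int(v0-60)
def w(a,b,z):
    p=onz(f,u0+a/4,v0+b/4,z);return p[:2]-C
a,b=w(231,222,133),w(233,303,133); d=a-b; print(a,b,"normal world",np.degrees(np.arctan2(d[1],d[0]))+90)
a,b=w(229,145,96),w(240,183,96); d=a-b; print(a,b,"screw world",np.degrees(np.arctan2(d[1],d[0])))
print("red line",w(140,198,70),w(8,163,12),w(55,165,12))
plan([*C,120],9,5)
E
```

```text
[-2.11392615  7.26132812] [-1.9724998  -9.07684075] normal world 180.49595096227722
[-2.44380824 17.25288635] [-0.10564216  8.64604086] screw world 105.19837518804523
red line [-24.90478916   0.8676636 ] [-68.61323542   1.52058222] [-54.68036197   0.71021981]
time 11.9333 pos [522.7 -48.3 190. ] ori [-1.8e+02  1.0e-01 -9.0e-01] F [0.2 0.7 0.3] gap 53.0 q6 -11.9 total rv [-0.1  0.1 -9.9]
[0.07, -0.3, 1.4] [-0.0, 0.0, -2.0]
[0.08, -0.3, 1.4] [-0.0, 0.0, -2.0]
[0.09, -0.3, 1.4] [-0.0, 0.0, -2.0]
[0.1, -0.29, 1.4] [-0.0, 0.0, -2.0]
[0.11, -0.29, 1.4] [-0.0, 0.0, -2.0]
```

```bash
sed -i 's/C=np.array.*; YAW/C=np.array([526.8,-34.3]); YAW/' h.py; python3 -m creep '[0.1,-0.3,1,0,0,-3,0.25,0.1,-0.3,1.4,0,0,-3,0.25,0.1,-0.3,1.4,0,0,-3,0.25,0.1,-0.3,1.4,0,0,-3,0.25,0.1,-0.2,1,0,0,0,0.25,0,0,0,0,0,0,0.25]' 20; python3 - <<'E'
from h import *
plan([*C,83],12,1)
E
```

```text
time: 12.43
ee_pos: [520.8, -31.2, 118.7]
orientation: [-179.7, 0.7, 11.7]
wrist_force: [-0.9, 0.3, 0.3]
finger_gap: 66.0
time 12.4333 pos [520.8 -31.2 118.7] ori [-179.7    0.7   11.7] F [-0.9  0.3  0.3] gap 66.0 q6 -22.8 total rv [-0.3  0.7 -0.3]
[0.56, 0.45, 3.56] [-0.3, 0.7, -0.3]
```

```bash
python3 -m creep '[0.5,0.4,0.6,0,0.7,0,0.25,0.1,0,1,0,0,0,0.25,0.1,0,1,0,0,0,0.25,0,0,0.5,0,0,0,0.25,0,0,0,0,0,0,0.25]' 12; python3 - <<'E'
from h import *
plan([*C,83],12,1)
E
```

```text
time: 12.85
ee_pos: [524.6, -32.0, 82.0]
orientation: [-179.5, 0.4, 11.7]
wrist_force: [-0.6, -1.1, -1.2]
finger_gap: 65.8
time 12.85 pos [524.6 -32.   82. ] ori [-179.5    0.4   11.7] F [-0.6 -1.1 -1.2] gap 65.8 q6 -23.2 total rv [-0.5  0.4 -0.3]
[0.17, 0.27, -0.11] [-0.5, 0.4, -0.3]
```

```bash
python3 -m creep '[0.2,0.25,0,0,0,0,0.4,0,0,0,0,0,0,0.6,0,0,0,0,0,0,0.7,0,0,0,0,0,0,0.7,0,0,0,0,0,0,0.7,0,0,0,0,0,0,0.7]' 15; python3 - <<'E'
from h import *
plan([*C,83],88,1)
E
```

```text
time: 13.35
ee_pos: [526.8, -34.3, 82.4]
orientation: [-179.5, 0.5, 11.7]
wrist_force: [0.1, -0.2, -2.2]
finger_gap: 40.1
time 13.35 pos [526.8 -34.3  82.4] ori [-179.5    0.5   11.7] F [ 0.1 -0.2 -2.2] gap 40.1 q6 -23.4 total rv [ -0.8   0.1 -76.3]
[-0.0, -0.0, -0.06] [-0.8, 0.1, -76.3]
```

The collar is gripped at a 40.1 mm gap. I turn it about 76° counter-clockwise.

```bash
python3 -m creep '[0,0,0,0,0,-4,0.7,0,0,0,0,0,-7,0.7,0,0,0,0,0,-7,0.7,0,0,0,0,0,-7,0.7,0,0,0,0,0,-7,0.7,0,0,0,0,0,-7,0.7,0,0,0,0,0,-7,0.7,0,0,0,0,0,-7,0.7,0,0,0,0,0,-7,0.7,0,0,0,0,0,-5,0.7]' 15; python3 - <<'E'
from h import *
plan([*C,83],88,1)
E
```

```text
time: 14.18
ee_pos: [526.8, -34.4, 83.6]
orientation: [-179.5, -0.3, 78.6]
wrist_force: [-1.1, 0.4, -1.4]
finger_gap: 40.3
time 14.1833 pos [526.8 -34.4  83.6] ori [-179.5   -0.3   78.6] F [-1.1  0.4 -1.4] gap 40.3 q6 -90.2 total rv [-0.5 -0.3 -9.4]
[0.01, 0.0, 0.06] [-0.5, -0.3, -9.4]
```

```bash
python3 -m creep '[0,0,0,0,0,-5,0.7,0,0,0,0,0,-4,0.7,0,0,0,0,0,0,0.7]' 15; python3 - <<'E'
from h import *
plan([*C,115],88,1)
f=optics.grab_frame("wrist"); cv2.imwrite("pics/w8.png",f["img"][:,:,::-1])
u,v=proj(f,[*C,100]);print(u,v)
f=optics.grab_frame("side"); crop(f,232,220,40,"pics/s8.png")
f=optics.grab_frame("top"); crop(f,255,230,40,"pics/t8.png")
E
```

```text
time: 14.43
ee_pos: [526.8, -34.5, 83.9]
orientation: [-179.6, -0.3, 88.3]
wrist_force: [-0.7, 0.7, -1.7]
finger_gap: 40.2
time 14.4333 pos [526.8 -34.5  83.9] ori [-179.6   -0.3   88.3] F [-0.7  0.7 -1.7] gap 40.2 q6 -99.9 total rv [-0.4 -0.3  0.3]
[0.04, -0.02, -3.11] [-0.4, -0.3, 0.3]
259.0803991689682 245.9971449185084
```

View pics/w8.png

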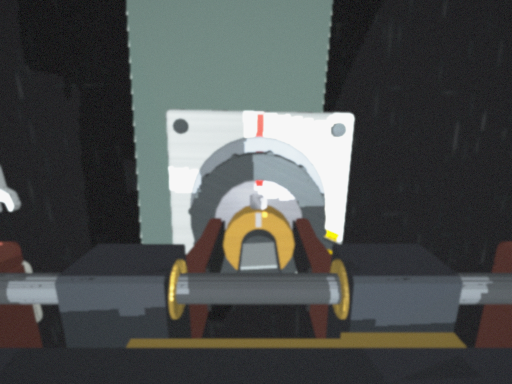

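View pics/s8.png

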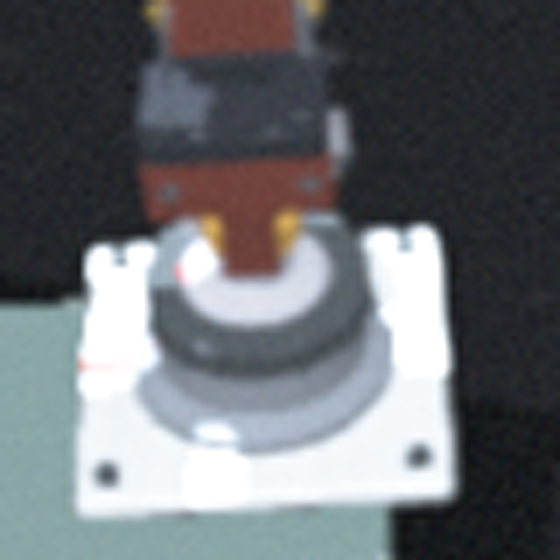

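View pics/t8.png

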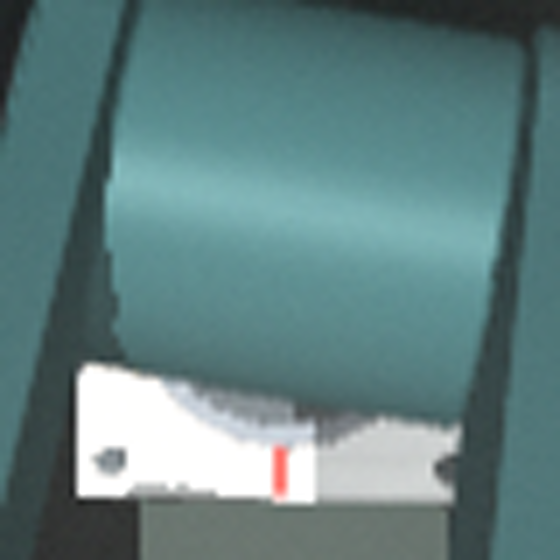

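The wrist view shows the white line near (258,220) pointing at the red mark (259,183) and the flat level at (258,267). I zoom in to get the angles.

```bash
python3 - <<'E'
from h import *
f=optics.grab_frame("wrist"); im=f["img"][170:275,220:300,::-1]; cv2.imwrite("pics/w9.png",cv2.resize(im,None,fx=6,fy=5.7,interpolation=cv2.INTER_CUBIC) if 0 else cv2.resize(im,None,fx=5.5,fy=5.5,interpolation=cv2.INTER_CUBIC))
E
```

```text
(no output)
```

View pics/w9.png

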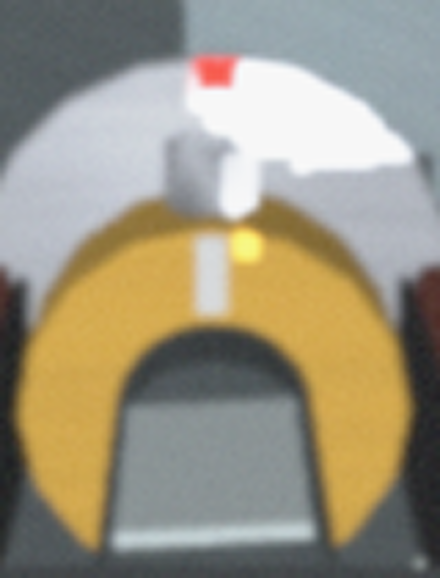

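The screw, the white line (column 212) and the red mark (215) line up. The flat's top edge is tilted by about 3° in the image. Now I lift by about 30.5 mm, to TCP z ≈ 114.4.

```bash
python3 -m creep '[0,0,-0.3,0,0,0,0.7,0,0,-0.4,0,0,0,0.7,0,0,-0.4,0,0,0,0.7,0,0,-0.4,0,0,0,0.7,0,0,-0.4,0,0,0,0.7,0,0,-0.4,0,0,0,0.7,0,0,0,0,0,0,0.7]' 20; python3 - <<'E'
from h import *
plan([*C,114.5],88.3,1)
E
```

```text
time: 15.22
ee_pos: [526.8, -34.5, 109.6]
orientation: [-179.5, -0.3, 87.8]
wrist_force: [0.3, 0.8, -1.4]
finger_gap: 39.3
time 15.2167 pos [526.8 -34.5 109.6] ori [-179.5   -0.3   87.8] F [ 0.3  0.8 -1.4] gap 39.3 q6 -99.4 total rv [-0.5 -0.3 -0.5]
[0.02, -0.0, -0.49] [-0.5, -0.3, -0.5]
```

```bash
python3 -m creep '[0,0,-0.3,0,0,0,0.7,0,0,0,0,0,0,0.7,0,0,0,0,0,0,0.7]' 20; python3 - <<'E'
from h import *
plan([*C,114.5],88.3,1)
f=optics.grab_frame("wrist"); im=f["img"][150:275,205:315,::-1]; cv2.imwrite("pics/w10.png",cv2.resize(im,None,fx=4.5,fy=4.5,interpolation=cv2.INTER_CUBIC))
f=optics.grab_frame("side"); crop(f,232,215,40,"pics/s10.png")
E
```

```text
time: 15.47
ee_pos: [526.8, -34.5, 113.4]
orientation: [-179.6, -0.3, 87.8]
wrist_force: [0.4, -0.4, -1.9]
finger_gap: 39.9
time 15.4667 pos [526.8 -34.5 113.4] ori [-179.6   -0.3   87.8] F [ 0.4 -0.4 -1.9] gap 39.9 q6 -99.4 total rv [-0.4 -0.3 -0.5]
[0.02, -0.0, -0.11] [-0.4, -0.3, -0.5]
```

View pics/w10.png

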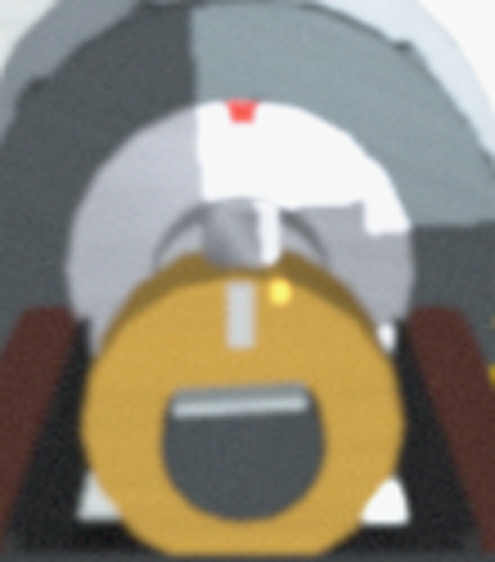

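View pics/s10.png

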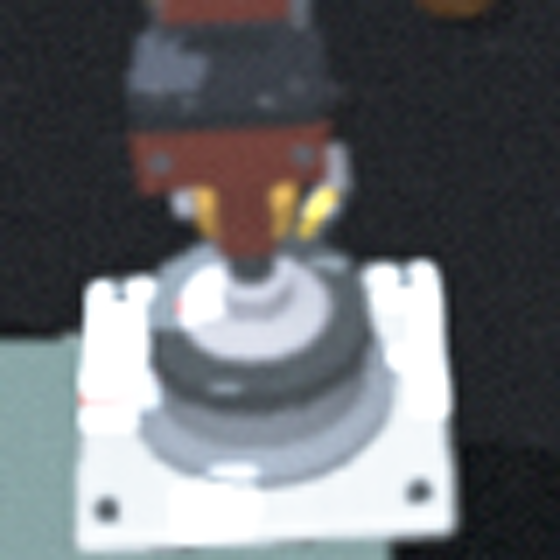

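The side and wrist views show the collar raised, with the screw (232,232), line (240,315), flat edge (240,400) and red mark (242,110) all in line. Its apparent size in the wrist view is unchanged, so it has not slipped in the fingers. I let it settle and hand in.

```bash
python3 -m creep '[0,0,-0.05,0,0,0,0.7,0,0,0,0,0,0,0.7,0,0,0,0,0,0,0.7,0,0,0,0,0,0,0.7]' 20; python3 - <<'E'
from station import monitor, ticket
s=monitor.observe(); print(s["ee_pos"],s["orientation"],s["finger_gap"],s["joint_vel"].round(2))
print(ticket.close_job())
E
```

```text
time: 15.9
ee_pos: [526.8, -34.5, 113.4]
orientation: [-179.5, -0.3, 87.8]
wrist_force: [0.2, 0.5, -1.4]
finger_gap: 40.1
[526.77558008 -34.4583496  113.35535036] [-179.52602804   -0.33886379   87.76933339] 40.07226092545585 [-0.09  0.2   0.03 -0.07 -0.05 -0.05]
the job is handed in; nothing more can be done
None
```

The job is handed in at 15.9 s, with the collar still held; no verdict was reported.

- **Lock ring:** I swung the lever until it stopped moving and the wrist began to tilt. The top picture then showed it lying over the yellow mark. The arm pose read about 64.5° against the nominal 67°, and both readings agree with the stop within calibration.
- **Shaft:** My first pinch read 18.8 mm because the fingers sat too low, on the round part of the shaft. I raised them and pinched again at 15.6 mm, square on the flat, and turned the shaft by 108°. Afterwards the flat measured within about 2–3° of the red mark.
- **Collar:** I turned it about 76° until the screw, the white line, the flat and the red mark lined up in the wrist view. I then raised it about 31 mm (TCP z from 82.4 to 113.4) without slip.
- **Last checks:** The finger gap was 40.1 mm on the collar, set to grip at 20 N, with the arm at rest. The height comes from the arm's own reading plus the collar's unchanged size in the wrist view; I did not measure it separately.
- **Other things on the bench:** The arm did not touch them as far as I could tell, though I did not measure their positions again at the end.

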